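# Block the beam and zero the power meter

### The job

Zero the optical power meter in the dark: with the fingertips, gently push the red paddle of the slide shutter away from the robot until the yellow blade covers the whole window of the black frame, then gently press the blue key of the meter well down and let it spring back. Do not press the blue key while the window is still open, do not press any other key, leave the detector, the iris, the post holder and the screwdriver where they stand, and finish with the hand clear of everything.

Things in the scene. Friction and masses are not known exactly. Their poses are not given: they have to be found in the camera images.
- paddle (a point): Centre of the near face of the shutter's red push paddle, the face to push on: an upright plate 36 mm wide, 50 mm tall, 6 mm thick, 70 to 120 mm above the bench top, at the robot's end of the yellow blade. x is the push direction (away from the robot), y its width, z up. Below the paddle, the guide is no higher than 50 mm. It is sprung: over 3 N it sinks towards the blade, 1.2 N/mm, up to 12 mm.
- shutter (a joint): How far the yellow shutter blade has been pushed along its guide (m): 0 fully open, 0.050 centred on the window, 0.060 the stop. It covers the whole window from 0.040 to 0.060; less leaves the beam partly open. It starts between 0 and 0.012, slides with about 2 N of friction and stays where it is left.
- window (a point): Centre of the 24 mm square window in the upright black frame (52 mm wide, top 132 mm above the bench top), 100 mm above the bench top. x is the slide direction; y points to the white laser head, 140 mm off, 135 mm high. Along x the paddle's near face is 90 mm short of the window when open, 40 mm when the blade is centred. All on a fixed dark plate 220 x 360 x 12 mm.
- key_blue_top (a point): Centre of the top of the blue (zero) key's round cap, 24 mm across: one of four keys in a square, 58 mm apart, on top of the power meter beside its screen. Unpressed, the top is 78 mm above the bench top, 28 mm above the meter's face and 16 mm above its black collar (40 mm across). Which key has which place varies.
- key_blue (a joint): How far the blue key is pressed down (m): 0 up, 0.012 at its stop. It is sprung: about 2 N starts it, 4.5 N takes it to 0.005, 8 N all the way down; it counts as pressed beyond 0.0045 and springs back up when let go.
- key_green_top (a point): Centre of the top of the green key's cap; the key is identical to the blue one but for its colour. Not to be pressed.
- key_green (a joint): How far the green key is pressed down (m), 0 up, 0.012 at its stop. Leave it up.
- key_yellow_top (a point): Centre of the top of the yellow key's cap; the key is identical to the blue one but for its colour. Not to be pressed.
- key_yellow (a joint): How far the yellow key is pressed down (m), 0 up, 0.012 at its stop. Leave it up.
- key_white_top (a point): Centre of the top of the white key's cap; the key is identical to the blue one but for its colour. Not to be pressed.
- key_white (a joint): How far the white key is pressed down (m), 0 up, 0.012 at its stop. Leave it up.
- meter: The power meter lying flat on the bench, fixed: white case with a red rubber surround and a screen, about 170 x 286 x 50 mm (x, y, z); origin at the centre of its underside, z up. The keys are on its -y half.
- detector: Bystander: black detector head (44 x 18 x 44 mm) on a steel post on a black base 75 x 50 mm, 110 mm tall, loose on the steel plate, about 145 mm from the shutter window. Origin at the centre of its underside.
- iris: Bystander: black ring iris (46 mm across) with a white thumb pin, on a steel post on a black base 75 x 50 mm, 126 mm tall, loose on the steel plate, about 80 mm from the shutter window. Origin at the centre of its underside.
- post_holder: Bystander: black post holder, a tube 25 mm across and 89 mm tall on a round foot 60 mm across, loose on the bench top. Origin at the centre of its underside.
- driver: Bystander: screwdriver with a green handle, 150 mm long, lying loose on the steel plate near its robot-side edge, along its own x axis, at most 30 mm thick. Origin near its middle.

How it is judged:
By the outcome, as a careful person would: the job done as asked, in the order asked, and still so for the second after the job is handed in, with the robot touching nothing.
It also fails if it takes over 48 s, if anything falls off the work surface, if the arm or the gripper's body presses on something with over 40 N, if the wrist force passes 120 N, or if a joint passes its speed limit or range.

### The arm

A 6-joint arm with a two-finger parallel gripper is mounted at the origin on the work surface. World frame = base frame: x ahead of the robot, y to its left, z up, the work surface at z = 0. Lengths are in m, angles in rad, forces in N, time in s.
With the tool pointing down it reaches from about 0.375 to 0.925 m from the base axis. Payload 5.7 kg.
Tool frame: the origin (TCP) lies midway between the tips of the shut fingers; the grasp point (between the pads) lies 19 mm behind it; z points along the fingers, y is the direction in which the jaws open and shut (so a half turn about z gives the same grasp; the last joint's range is limited). The gripper opens to 88 mm and grips with 3 to 60 N. Pads are 20 mm wide; open, the fingers measure 115 mm over their backs; the gripper's body (75 mm by 178 mm) begins 61 mm behind the grasp point.
Start: joints at [-0.115, 0.359, 1.51, -0, 1.272, -0.115], TCP at [0.6, -0, 0.223] pointing down, gripper open.
Joint ranges: [-2.97, 2.97], [-1.01, 2.36], [0.21, 2.38], [-0.96, 4.11], [0.2, 2.71], [-2.98, 2.98]. Speed limits (rad/s): [2.39, 2.39, 3.14, 3.14, 3.14, 3.14].

### API

Orientations are given as a unit quaternion [x, y, z, w].
In Python, from workcell import env, eyes, ticket gives the robot as it stands.
- The arm moves only by the shell command python3 -m creep 'ROWS' [FORCE]. ROWS is JSON, one flat list of numbers, 5 for each row, row after row: the shift along the tool's x, y, z in cm, then the turn about the tool's z in degrees, then the opening, from 0 (shut) to 1 (fully open). In form: [dx, dy, dz, spin, fingers, dx, dy, dz, spin, fingers, ...]. A call has 1 to 12 rows; each row is the pose to reach, as a shift and turn from the pose commanded when the call began, along the tool's axes at that moment; what a row does not reach only later rows make up. A row lasts 1/8 s, in which the tool goes at most 62.5 mm and 10.7 degrees, less where a joint would pass 70% of its speed; a pose out of reach is approached as far as the arm can. A call with a gripper value outside its range is refused whole. The fingers move at their own pace and stop on an object; FORCE is the grip in N (left out, the last holds). Time passes only in rows, so rows that repeat a pose let the fingers close. It gives the time, the measured TCP pose, the force and the opening at its end, in the units of the state.
- env.get_state(): the state, without advancing time (a new reading comes with each control period).
- eyes.capture(name): name is "scene" or "side" or "wrist"; returns the picture (420x560x3 uint8, red, green, blue); there is no depth.
- eyes.camera_info(name): a dict with "intrinsics" (3x3 intrinsics, pixels), "pose" (4x4, takes a point from camera to world coordinates); the wrist camera has in their place "mount" (4x4, takes a point from camera to tool coordinates, whose origin is the TCP and whose axes are the flange's). Camera axes: x right, y up, looking along -z (the intrinsics and any distortion apply to the point x, -y, -z); pixel columns grow to the right and rows downward; lengths in m; the calibration is good to about 2 mm. A picture is of the moment at which its call begins: read the wrist's pose just before it. camera_info takes no time and is no camera call.
- ticket.job_done(): hands the job in, once; it reports no verdict.
The state is a dict: "clock": time; "joint_positions": joint angles; "joint_velocities": joint speeds; "effort": joint torques, N m; "eef_pos": TCP position; "orientation": TCP orientation; "contact_force": force on the tool from outside, world axes, zero at the start; "ft_torque": the same for the moment, N m; "opening": opening from 0.0 (shut) to 1.0 (fully open).
Only numpy, scipy, OpenCV 4.12 (cv2) and the standard library are available. Lean on these libraries where they do the work, as an engineer would, in place of code of your own. Each camera call takes 0.05 s, during which the arm holds its last target.

## Working session

There is one attempt and no reset: what is moved stays moved. The work goes in short steps, Python scripts to look and compute and a shell command to move; the robot and the scene stay as the last step left them, time stands still between calls to the robot, and variables do not carry over. Pictures are saved under pics/ and viewed, and the job is handed in when it is done.

```bash
mkdir -p pics
python3 - <<'E'
from workcell import env, eyes, ticket
import cv2
s=env.get_state()
print(s)
for n in ["scene","side","wrist"]:
    im=eyes.capture(n); cv2.imwrite(f"pics/{n}0.png",im[:,:,::-1]); print(n,eyes.camera_info(n))
E
```

```text
{'clock': 0.0, 'joint_positions': array([-1.15108675e-01,  3.59494951e-01,  1.51144335e+00, -1.40871300e-05,
        1.27251709e+00, -1.15106122e-01]), 'joint_velocities': array([ 9.27232954e-05, -2.91540171e-04, -1.23547390e-03, -8.06495283e-05,
        6.06749480e-04, -1.98800461e-03]), 'effort': array([-2.01257943e-03, -5.15376234e+01, -2.70722097e+01,  6.73234044e-02,
        3.48843460e-02, -1.61260368e-04]), 'eef_pos': array([5.99291941e-01, 6.38243153e-05, 2.21811444e-01]), 'orientation': array([ 7.07105909e-01,  7.07107040e-01, -5.83853684e-04, -7.25677795e-04]), 'contact_force': array([-0.16212957, -0.41704116, -0.00140147]), 'ft_torque': array([-0.03039015,  0.02386211, -0.00882014]), 'opening': 0.9987019749423235}
scene {'intrinsics': array([[469.61560196,   0.        , 283.75626118],
       [  0.        , 469.61560196, 210.17177261],
       [  0.        ,   0.        ,   1.        ]]), 'pose': array([[ 0.44459119, -0.7025871 ,  0.55561682,  1.15018177],
       [ 0.89558003,  0.36014988, -0.2612058 , -0.29218247],
       [-0.0165855 ,  0.61372913,  0.78934244,  0.89628583]
[... 320 characters left out ...]
67012995, -0.34815216,  0.65552721,  0.61095612],
       [-0.00501953,  0.88527516,  0.46504053,  0.54888438],
       [ 0.        ,  0.        ,  0.        ,  1.        ]])}
wrist {'intrinsics': array([[299.71493881,   0.        , 281.68747243],
       [  0.        , 299.71493881, 212.53071131],
       [  0.        ,   0.        ,   1.        ]]), 'mount': array([[ 5.81587164e-04,  9.67535832e-01,  2.52733211e-01,
         6.94530300e-02],
       [ 9.99999317e-01, -8.18818082e-04,  8.33483918e-04,
         2.33990291e-04],
       [ 1.01336808e-03,  2.52732554e-01, -9.67535648e-01,
        -1.61108168e-01],
       [ 0.00000000e+00,  0.00000000e+00,  0.00000000e+00,
         1.00000000e+00]])}
```

View pics/scene0.png

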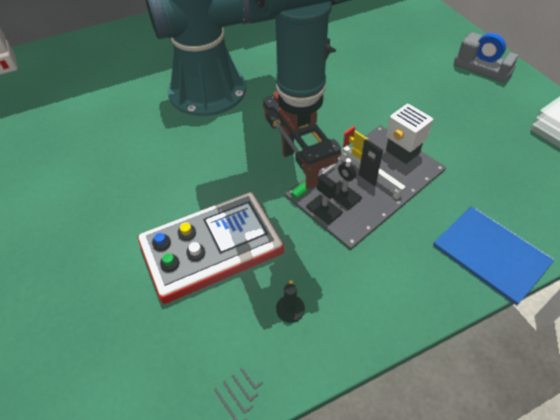

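View pics/side0.png

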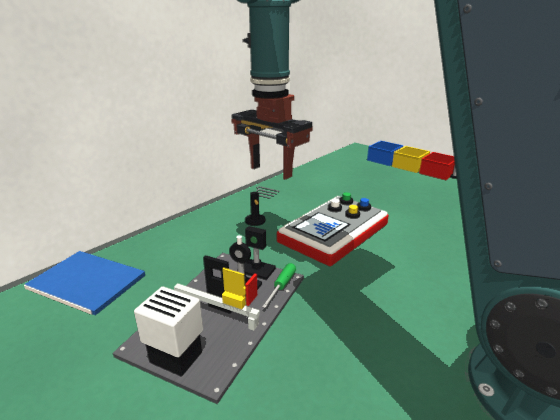

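View pics/wrist0.png

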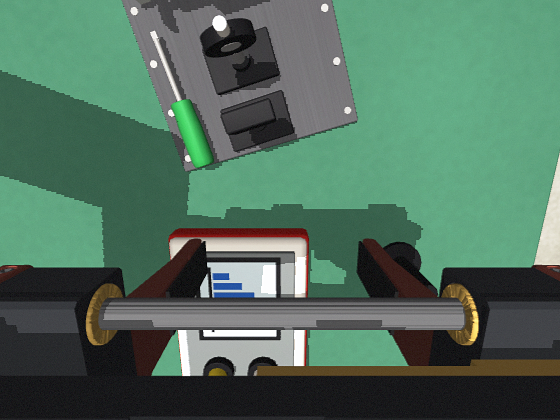

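```bash
cat > h.py <<'E'
import numpy as np, cv2
from workcell import env, eyes
from scipy.spatial.transform import Rotation as R
def ray(n,uv,st=None):
    ci=eyes.camera_info(n);K=ci['intrinsics']
    if n=='wrist':
        T=np.eye(4);T[:3,:3]=R.from_quat(st['orientation']).as_matrix();T[:3,3]=st['eef_pos'];T=T@ci['mount']
    else: T=ci['pose']
    d=np.linalg.inv(K)@[uv[0],uv[1],1.]; d=T[:3,:3]@[d[0],-d[1],-d[2]]
    return T[:3,3],d/np.linalg.norm(d)
def onz(n,uv,z,st=None):
    o,d=ray(n,uv,st);return o+d*(z-o[2])/d[2]
def tri(*rs):
    A=sum(np.eye(3)-np.outer(d,d) for o,d in rs);b=sum((np.eye(3)-np.outer(d,d))@o for o,d in rs)
    p=np.linalg.solve(A,b);return p,[np.linalg.norm((np.eye(3)-np.outer(d,d))@(p-o)) for o,d in rs]
def proj(n,p,st=None):
    ci=eyes.camera_info(n);K=ci['intrinsics']
    if n=='wrist':
        T=np.eye(4);T[:3,:3]=R.from_quat(st['orientation']).as_matrix();T[:3,3]=st['eef_pos'];T=T@ci['mount']
    else: T=ci['pose']
    q=np.linalg.inv(T)@np.r_[p,1];q=K@[q[0],-q[1],-q[2]];return q[:2]/q[2]
E
python3 - <<'E'
import cv2
a=cv2.imread('pics/side0.png');b=cv2.imread('pics/scene0.png')
cv2.imwrite('pics/side0z.png',cv2.resize(a[230:370,120:300],None,fx=4,fy=4,interpolation=cv2.INTER_NEAREST))
cv2.imwrite('pics/scene0z.png',cv2.resize(b[95:235,280:450],None,fx=4,fy=4,interpolation=cv2.INTER_NEAREST))
cv2.imwrite('pics/scene0k.png',cv2.resize(b[190:300,130:290],None,fx=5,fy=5,interpolation=cv2.INTER_NEAREST))
E
```

```text
(no output)
```

View pics/side0z.png

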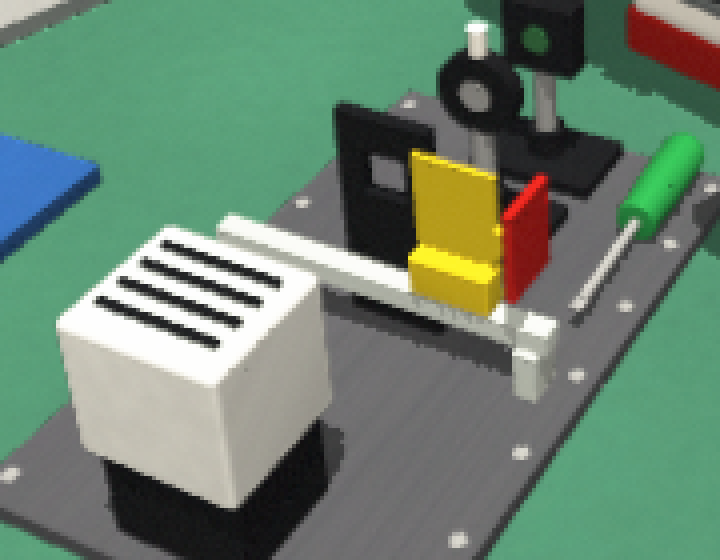

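View pics/scene0z.png

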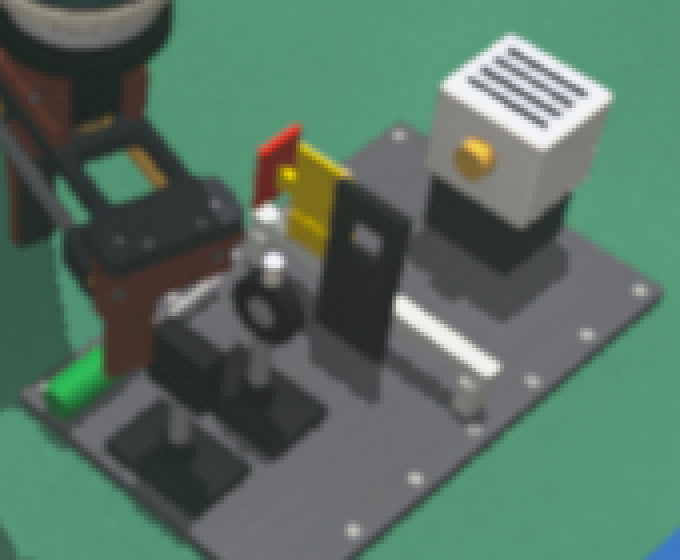

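View pics/scene0k.png

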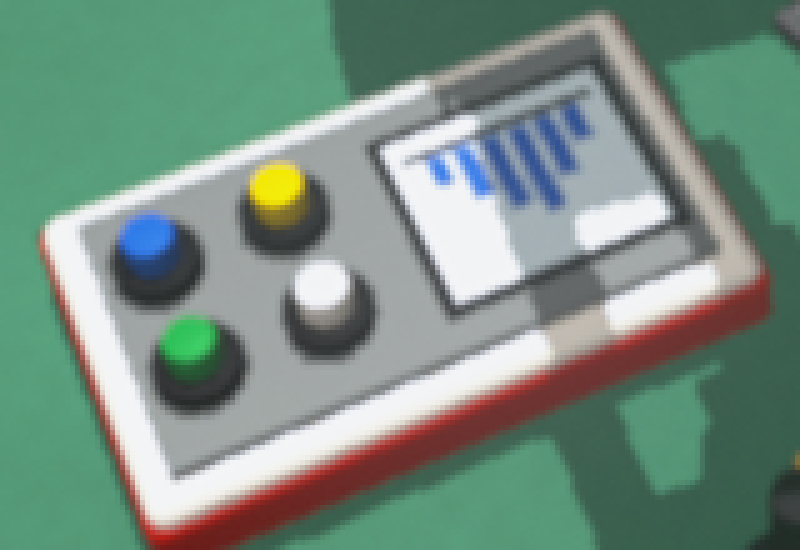

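Run:
```python
from h import *
sc=lambda u,v:(280+u/4-.4,95+v/4-.4); sd=lambda u,v:(120+u/4-.4,230+v/4-.4); k=lambda u,v:(130+u/5-.4,190+v/5-.4)
np.set_printoptions(precision=4,suppress=True)
for nm,p in dict(blue=(150,233),yellow=(279,183),green=(192,338),white=(324,280)).items(): print(nm,onz('scene',k(*p),.078))
b=cv2.imread('pics/scene0.png');hsv=cv2.cvtColor(b,cv2.COLOR_BGR2HSV)
print('paddle top scene -y,+y',onz('scene',sc(258,147),.12),onz('scene',sc(300,125),.12))
print('paddle top side +y,-y',onz('side',sd(503,212),.12),onz('side',sd(547,175),.12))
print('paddle bot side +y,-y',onz('side',sd(510,303),.07),onz('side',sd(547,272),.07))
print('frame top side',onz('side',sd(337,103),.132),onz('side',sd(434,128),.132))
print('frame top scene',onz('scene',sc(333,180),.132),onz('scene',sc(410,215),.132))
print('window tri',tri(ray('side',sd(388,172)),ray('scene',sc(367,236))))
print('plate scene L,R',onz('scene',sc(22,396),.012),onz('scene',sc(662,290),.012),onz('scene',sc(400,122),.012))
print('plate side corner R',onz('side',sd(718,180),.012),onz('side',sd(475,556),.012))
print('driver tip side',onz('side',sd(578,305),.02),'butt',onz('side',sd(690,145),.03))
print('guide end',onz('side',sd(540,320),.05),onz('side',sd(555,330),.05))
```

```text
blue [ 0.5165 -0.2877  0.078 ]
yellow [ 0.5165 -0.23    0.078 ]
green [ 0.5753 -0.2879  0.078 ]
white [ 0.573  -0.2296  0.078 ]
paddle top scene -y,+y [0.4551 0.2003 0.12  ] [0.4501 0.2328 0.12  ]
paddle top side +y,-y [0.4506 0.2288 0.12  ] [0.4553 0.1962 0.12  ]
paddle bot side +y,-y [0.4484 0.2291 0.07  ] [0.451  0.2024 0.07  ]
frame top side [0.5585 0.2331 0.132 ] [0.5083 0.2165 0.132 ]
frame top scene [0.5099 0.2169 0.132 ] [0.5544 0.2404 0.132 ]
window tri (array([0.5328, 0.2283, 0.1015]), [np.float64(0.0015297222098133638), np.float64(0.0015297222098132521)])
plate scene L,R [0.4831 0.0263 0.012 ] [0.5908 0.4283 0.012 ] [0.3819 0.3685 0.012 ]
plate side corner R [0.4851 0.0306 0.012 ] [0.3954 0.3048 0.012 ]
driver tip side [0.465  0.1676 0.02  ] butt [0.5028 0.0347 0.03  ]
guide end [0.4467 0.2122 0.05  ] [0.4367 0.2125 0.05  ]
```

```bash
python3 -m creep '[4,-3.7,0,-8,0, 8,-7.4,0,-16.5,0, 12,-11.1,0,-16.5,0, 16,-14.8,0,-16.5,0, 19,-17.5,0,-16.5,0, 20.2,-18.5,0,-16.5,0, 20.2,-18.5,3,-16.5,0, 20.2,-18.5,3,-16.5,0, 20.2,-18.5,3,-16.5,0]'
python3 - <<'E'
from h import *
print(env.get_state())
for n in ["scene","side","wrist"]:
    im=eyes.capture(n); cv2.imwrite(f"pics/{n}1.png",im[:,:,::-1])
a=cv2.imread('pics/side1.png');b=cv2.imread('pics/scene1.png')
cv2.imwrite('pics/side1z.png',cv2.resize(a[190:370,120:300],None,fx=3,fy=3,interpolation=cv2.INTER_CUBIC))
cv2.imwrite('pics/scene1z.png',cv2.resize(b[95:235,280:450],None,fx=4,fy=4,interpolation=cv2.INTER_CUBIC))
E
```

```text
clock: 1.27
eef_pos: [0.4158, 0.2017, 0.1931]
orientation: [0.599, 0.801, 0.0, 0.0]
contact_force: [1.0, -0.4, -0.4]
opening: 0.023
{'clock': 1.275, 'joint_positions': array([ 3.02097557e-01,  1.92904303e-01,  1.83436730e+00, -1.49940134e-04,
        1.11420813e+00,  1.49322653e-02]), 'joint_velocities': array([-0.00186421, -0.01086096, -0.00771919, -0.00091156, -0.00261226,
        0.00042301]), 'effort': array([ 1.92339211e-01, -3.69284964e+01, -2.35530210e+01,  6.96126558e-02,
        5.69240609e-02, -3.85232226e-03]), 'eef_pos': array([0.41576818, 0.20168275, 0.19308379]), 'orientation': array([5.98624199e-01, 8.01030000e-01, 6.24919823e-06, 8.76177231e-05]), 'contact_force': array([ 1.02728397, -0.37905216, -0.37279761]), 'ft_torque': array([-0.0013991 ,  0.04074988, -0.00655537]), 'opening': 0.023151784356269682}
```

View pics/side1z.png

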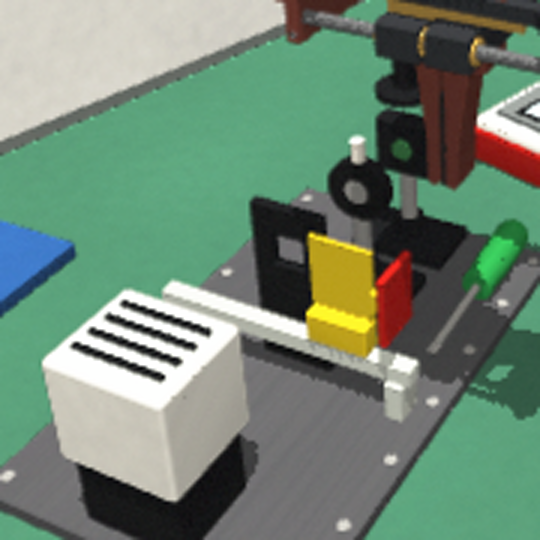

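View pics/scene1z.png

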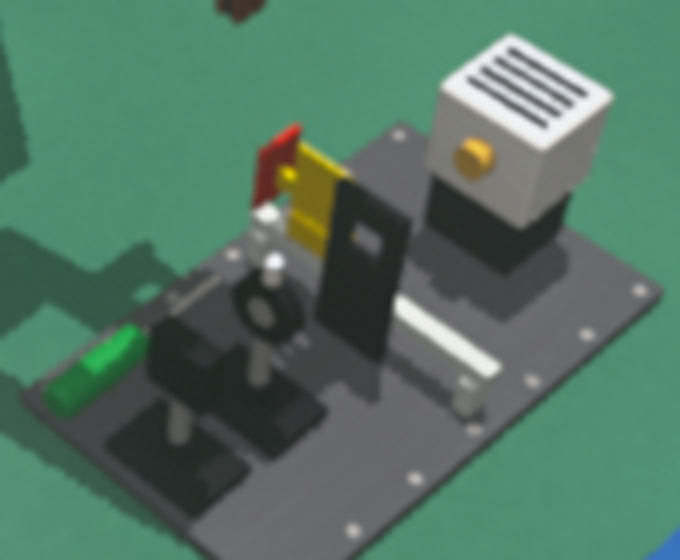

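View pics/wrist1.png

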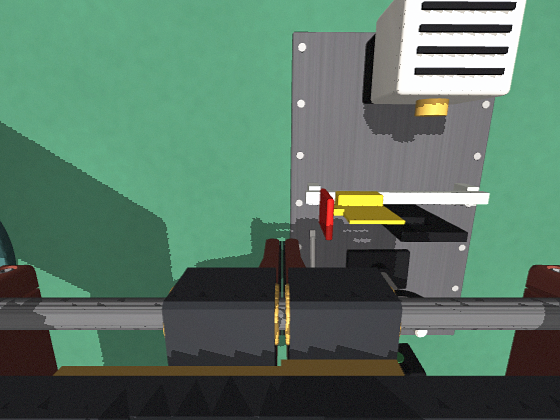

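Run:
```python
import cv2
a=cv2.imread('pics/wrist1.png')
cv2.imwrite('pics/wrist1z.png',cv2.resize(a[160:280,250:410],None,fx=5,fy=5,interpolation=cv2.INTER_NEAREST))
```

```text
(no output)
```

View pics/wrist1z.png

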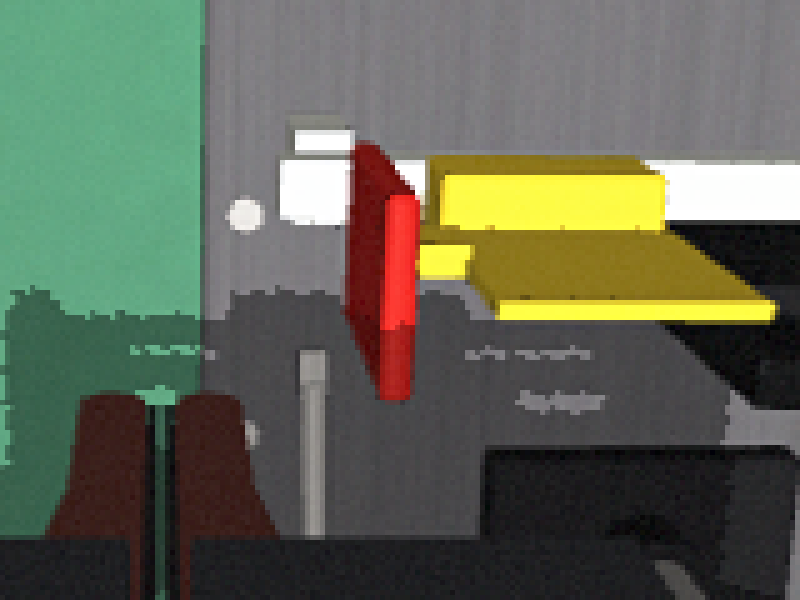

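Run:
```python
from h import *
np.set_printoptions(precision=4,suppress=True)
st=env.get_state(); Rm=R.from_quat(st['orientation']).as_matrix()
w=lambda u,v:(250+u/5-.4,160+v/5-.4)
def T(p): return Rm.T@(p-st['eef_pos'])*100
for nm,p,z in [('pad+',(385,195),.12),('pad-',(378,400),.12),('padbot+',(358,145),.07),('blade+far',(775,302),.12),('blade- near',(497,320),.12),('finger top r',(243,400),st['eef_pos'][2]),('finger l',(80,400),st['eef_pos'][2])]:
    q=onz('wrist',w(*p),z,st);print(nm,q,T(q))
print(T(np.array([.5328,.2283,.1])))
```

```text
pad+ [0.4451 0.231  0.12  ] [1.9683 3.6094 7.3507]
pad- [0.4551 0.1978 0.12  ] [-1.4999  3.6267  7.3507]
padbot+ [0.4474 0.2309 0.07  ] [ 1.8905  3.8147 12.351 ]
blade+far [0.5117 0.2322 0.12  ] [ 0.1915 10.0306  7.3599]
blade- near [0.4694 0.2165 0.12  ] [-0.116   5.5194  7.3534]
finger top r [0.422  0.2156 0.1935] [1.1417 0.9652 0.0014]
finger l [0.4042 0.2103 0.1935] [ 1.1411 -0.8896 -0.0013]
[-0.7774 11.9369  9.3627]
```

```bash
python3 -m creep '[0.2,0,4,0,0, 0.2,0,8,0,0, 0.2,0,9.3,0,0, 0.2,0.8,9.3,0,0, 0.2,1.5,9.3,0,0, 0.2,2,9.3,0,0, 0.2,2.3,9.3,0,0, 0.2,2.6,9.3,0,0, 0.2,2.9,9.3,0,0, 0.2,3.2,9.3,0,0, 0.2,3.5,9.3,0,0, 0.2,3.5,9.3,0,0]'
python3 - <<'E'
from h import *
for n in ["side","wrist"]:
    im=eyes.capture(n); cv2.imwrite(f"pics/{n}2.png",im[:,:,::-1])
a=cv2.imread('pics/side2.png')
cv2.imwrite('pics/side2z.png',cv2.resize(a[190:370,120:300],None,fx=3,fy=3,interpolation=cv2.INTER_CUBIC))
E
```

```text
clock: 2.92
eef_pos: [0.448, 0.2139, 0.0995]
orientation: [0.598, 0.801, -0.0, -0.0]
contact_force: [-0.5, -0.3, 0.0]
opening: 0.002
```

View pics/side2z.png

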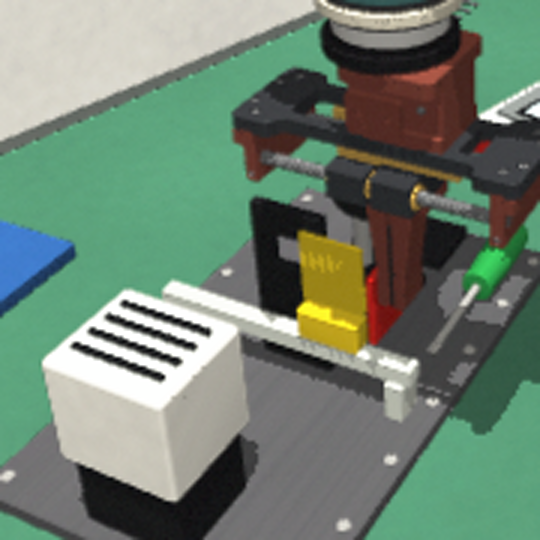

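View pics/wrist2.png

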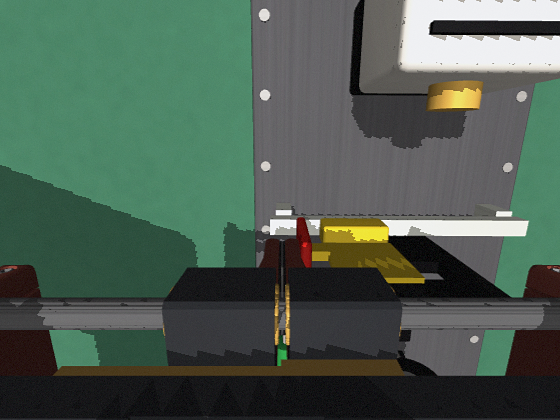

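```bash
python3 -m creep '[0,0.3,0,0,0, 0,0.6,0,0,0, 0,0.9,0,0,0, 0,1.2,0,0,0, 0,1.5,0,0,0, 0,1.8,0,0,0, 0,2.1,0,0,0, 0,2.4,0,0,0, 0,2.7,0,0,0, 0,3,0,0,0, 0,3.3,0,0,0, 0,3.5,0,0,0]'
python3 - <<'E'
from h import *
for n in ["side","wrist","scene"]:
    im=eyes.capture(n); cv2.imwrite(f"pics/{n}3.png",im[:,:,::-1])
a=cv2.imread('pics/side3.png')
cv2.imwrite('pics/side3z.png',cv2.resize(a[190:370,120:300],None,fx=3,fy=3,interpolation=cv2.INTER_CUBIC))
a=cv2.imread('pics/wrist3.png')
cv2.imwrite('pics/wrist3z.png',cv2.resize(a[200:300,240:400],None,fx=5,fy=5,interpolation=cv2.INTER_NEAREST))
E
```

```text
clock: 4.53
eef_pos: [0.4817, 0.2238, 0.0996]
orientation: [0.598, 0.801, -0.0, -0.0]
contact_force: [-1.8, -1.5, -1.4]
opening: 0.007
```

View pics/side3z.png

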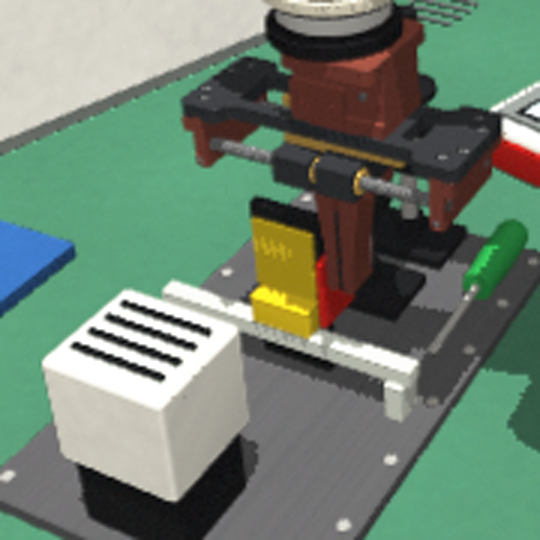

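View pics/wrist3z.png

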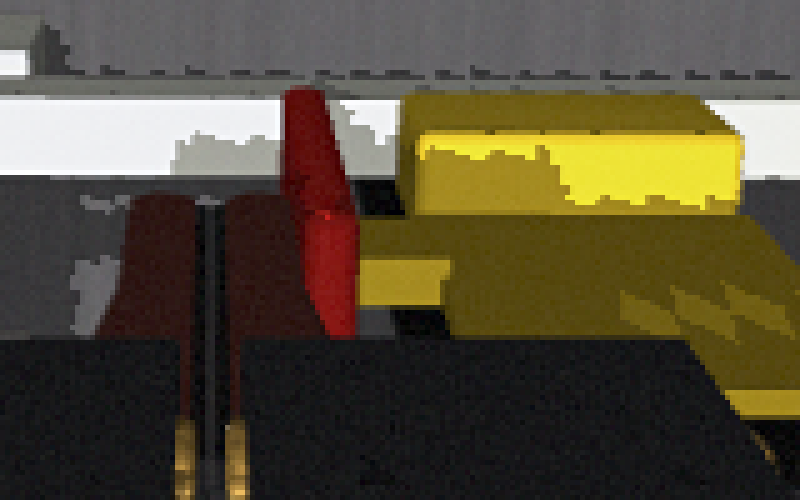

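```bash
python3 -m creep '[0,-0.5,0,0,0, 0,-1.5,0,0,0, 0,-3,0,0,0, 0,-4,-2,0,0, 0,-5,-6,0,0, 0,-5,-9.5,0,0, 0,-5,-9.5,0,0, 0,-5,-9.5,0,0]'
python3 - <<'E'
from h import *
np.set_printoptions(precision=4,suppress=True)
st=env.get_state();print(st['eef_pos'],st['orientation'])
for n in ["wrist","side","scene"]:
    im=eyes.capture(n); cv2.imwrite(f"pics/{n}4.png",im[:,:,::-1])
a=cv2.imread('pics/side4.png')
cv2.imwrite('pics/side4z.png',cv2.resize(a[220:350,180:300],None,fx=5,fy=5,interpolation=cv2.INTER_NEAREST)[:600])
a=cv2.imread('pics/scene4.png')
cv2.imwrite('pics/scene4z.png',cv2.resize(a[105:225,280:440],None,fx=5,fy=5,interpolation=cv2.INTER_NEAREST))
a=cv2.imread('pics/wrist4.png')
cv2.imwrite('pics/wrist4z.png',cv2.resize(a[160:280,290:450],None,fx=5,fy=5,interpolation=cv2.INTER_NEAREST))
E
```

```text
clock: 5.68
eef_pos: [0.4325, 0.2093, 0.1941]
orientation: [0.598, 0.801, -0.0, -0.0]
contact_force: [0.5, -1.0, -0.1]
opening: 0.007
[0.4325 0.2093 0.1941] [ 0.5983  0.8013 -0.0003 -0.0003]
```

View pics/side4z.png

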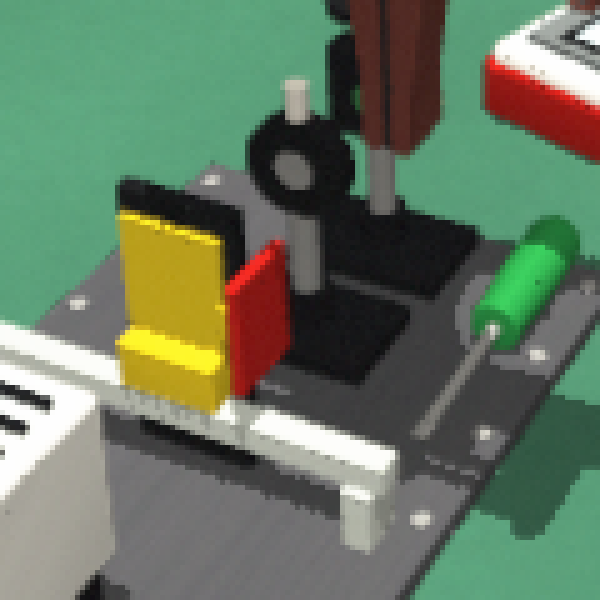

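View pics/scene4z.png

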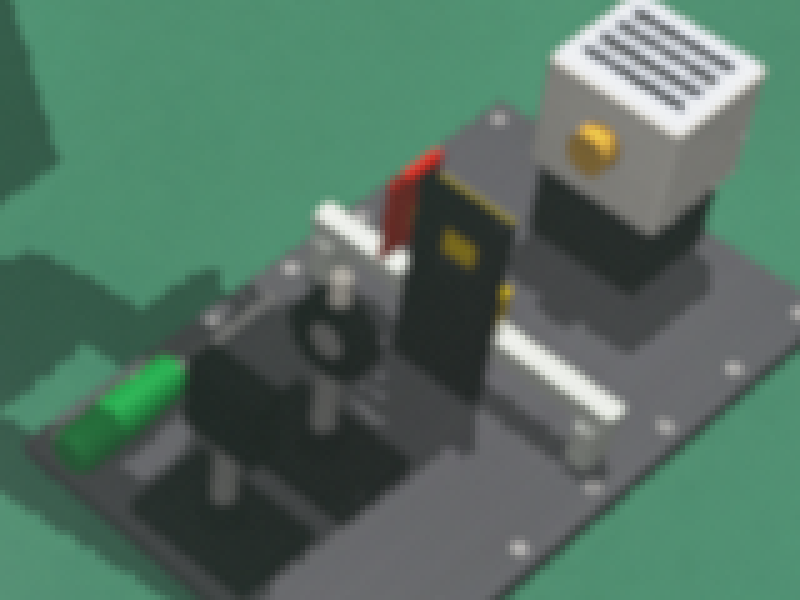

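View pics/wrist4z.png

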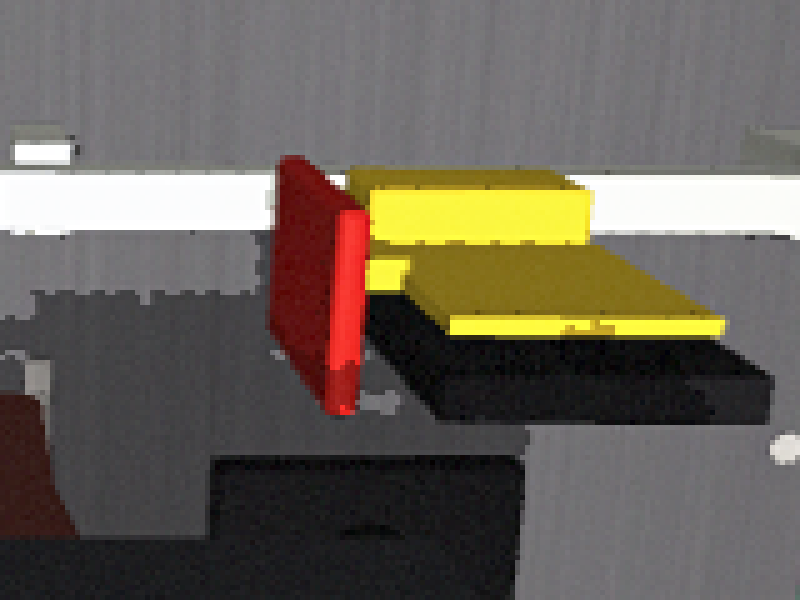

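Run:
```python
from h import *
np.set_printoptions(precision=4,suppress=True)
st=env.get_state(); Rm=R.from_quat(st['orientation']).as_matrix()
w=lambda u,v:(290+u/5-.4,160+v/5-.4)
for nm,p,z in [('pad+',(338,212),.12),('pad-',(328,412),.12),('blade near',(448,318),.12),('blade far',(725,318),.12),('frame near',(437,418),.132),('frame far',(770,418),.132)]:
    q=onz('wrist',w(*p),z,st);print(nm,Rm.T@(q-st['eef_pos'])*100)
s=env.get_state()['eef_pos']
bl=np.array([.5165,-.2877])
print(Rm.T@np.r_[bl-s[:2],0]*100)
```

```text
pad+ [1.7001 6.0633 7.3134]
pad- [-1.695   6.1155  7.3132]
blade near [-0.0665  7.968   7.3081]
blade far [-0.0591 12.4742  7.2955]
frame near [-1.35    7.5246  6.1093]
frame far [-1.3402 12.7557  6.0947]
[-50.0354  -6.0555   0.016 ]
```

```bash
python3 -m creep '[-5,-0.7,0,0,0, -10,-1.4,0,0,0, -15,-2.1,0,0,0, -20,-2.8,0,0,0, -25,-3.4,0,0,0, -30,-4.1,0,0,0, -35,-4.8,0,0,0, -40,-5.5,0,0,0, -43,-5.9,0,0,0, -45,-6.1,0,0,0, -45,-6.1,0,0,0, -45,-6.1,0,0,0]'
python3 - <<'E'
from h import *
np.set_printoptions(precision=4,suppress=True)
st=env.get_state();print(st['eef_pos'],st['orientation'])
for n in ["wrist","scene"]:
    im=eyes.capture(n); cv2.imwrite(f"pics/{n}5.png",im[:,:,::-1])
Rm=R.from_quat(st['orientation']).as_matrix()
for n in ['wrist','scene']:
    h=cv2.cvtColor(cv2.imread(f'pics/{n}5.png'),cv2.COLOR_BGR2HSV)
    m=cv2.inRange(h,(100,130,170),(125,255,255)); nn,l,s,c=cv2.connectedComponentsWithStats(m)
    for i in range(1,nn):
        if s[i,4]>30:
            q=onz(n,c[i],.078,st);print(n,s[i],c[i],q,Rm.T@(q-st['eef_pos'])*100)
E
```

```text
clock: 7.32
eef_pos: [0.5024, -0.2379, 0.1942]
orientation: [0.598, 0.801, 0.0, -0.001]
contact_force: [0.6, 0.4, 0.8]
opening: 0.009
[ 0.5024 -0.2379  0.1942] [ 0.5981  0.8014  0.0001 -0.0009]
wrist [337  62  22  16 213] [347.3286  69.3239] [ 0.5209 -0.104   0.078 ] [12.2888  5.5936 11.6317]
wrist [332  76  37  21 365] [350.1616  86.0712] [ 0.5277 -0.1158  0.078 ] [10.9626  5.9112 11.6294]
wrist [328  91  51  24 499] [352.8758 102.3727] [ 0.5345 -0.1276  0.078 ] [ 9.6381  6.2247 11.627 ]
wrist [324 105  43  21 408] [344.5711 114.8309] [ 0.531  -0.1394  0.078 ] [ 8.6022  5.5554 11.626 ]
wrist [319 118  31  18 281] [334.1957 126.3345] [ 0.5254 -0.1513  0.078 ] [ 7.6271  4.6846 11.6252]
wrist [315 131  17  13 142] [323.1972 137.3521] [ 0.5191 -0.1631  0.078 ] [ 6.6759  3.7401 11.6246]
scene [483  33  22  11  87] [495.069   36.6437] [0.2671 0.8523 0.078 ] [111.1883   8.4701  11.7832]
scene [ 435  207  119   95 5342] [494.5    253.0569] [0.8701 0.3125 0.078 ] [42.2828 50.9186 11.6396]
scene [233 216   9  15  37] [236.7838 223.1081] [ 0.5596 -0.1277  0.078 ] [ 8.9131  8.6269 11.6239]
```

View pics/wrist5.png

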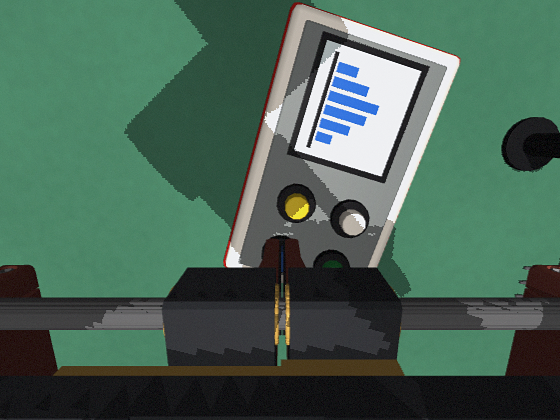

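View pics/scene5.png

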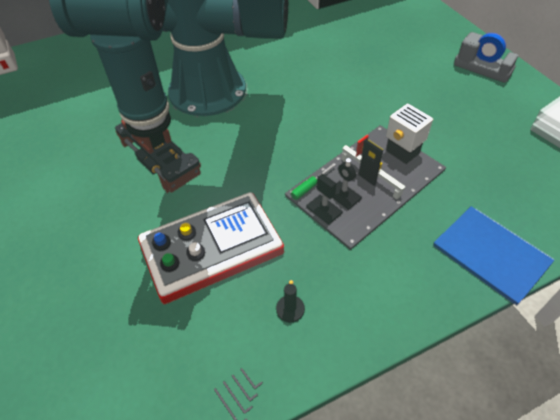

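Run:
```python
from h import *
np.set_printoptions(precision=4,suppress=True)
st=env.get_state();Rm=R.from_quat(st['orientation']).as_matrix()
print(onz('wrist',(297,207),.078,st),onz('wrist',(354,222),.078,st))
for p in [(.5165,-.23),(.573,-.2296)]: print(proj('wrist',np.r_[p,.078],st))
im=cv2.imread('pics/wrist5.png');cv2.imwrite('pics/wrist5z.png',cv2.resize(im[170:280,240:400],None,fx=5,fy=5,interpolation=cv2.INTER_NEAREST))
im=cv2.imread('pics/side1.png');
print(proj('side',np.r_[.5165,-.2877,.078]))
cv2.imwrite('pics/side1k.png',cv2.resize(cv2.imread('pics/side0.png')[180:240,310:400],None,fx=8,fy=8,interpolation=cv2.INTER_NEAREST))
```

```text
[ 0.516  -0.2312  0.078 ] [ 0.5731 -0.2296  0.078 ]
[297.881  206.0074]
[353.8957 221.9204]
[363.066  199.3168]
```

View pics/wrist5z.png

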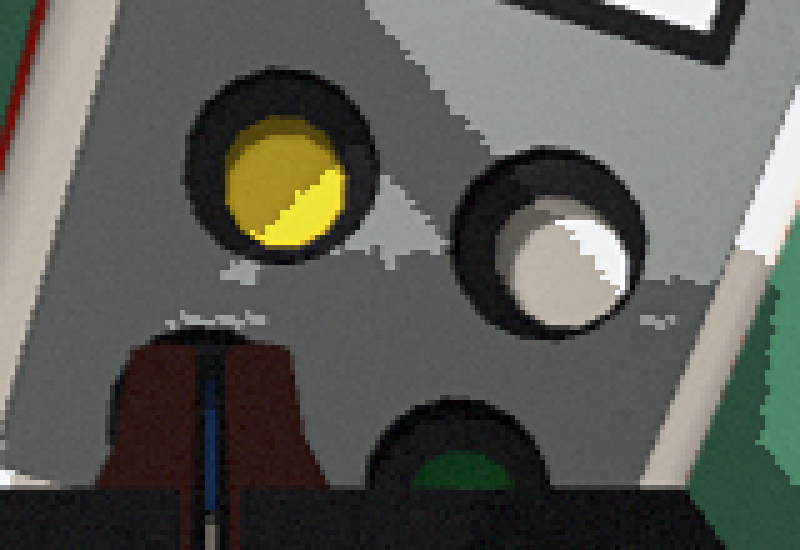

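View pics/side1k.png

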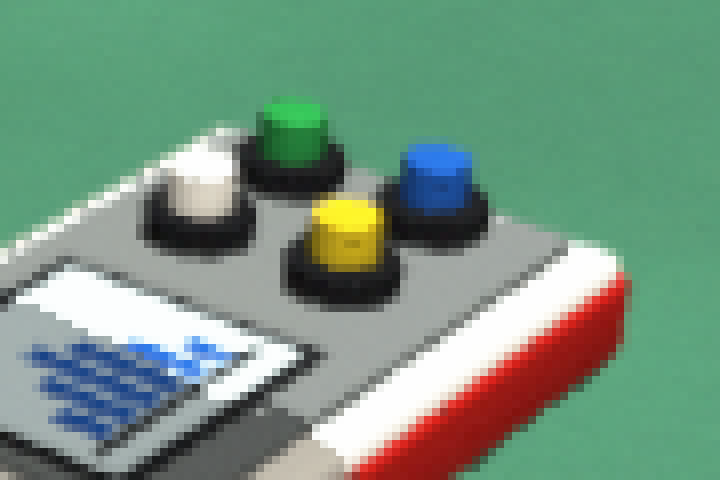

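```bash
python3 -m creep '[-2.6,0,0,0,0, -5.2,-0.1,2,0,0, -5.2,-0.1,6,0,0, -5.2,-0.1,9,0,0, -5.2,-0.1,10.5,0,0, -5.2,-0.1,11.2,0,0, -5.2,-0.1,11.5,0,0, -5.2,-0.1,11.8,0,0, -5.2,-0.1,12.1,0,0, -5.2,-0.1,12.4,0,0, -5.2,-0.1,12.5,0,0, -5.2,-0.1,12.5,0,0]'
python3 - <<'E'
from h import *
for n in ["side","scene"]:
    im=eyes.capture(n); cv2.imwrite(f"pics/{n}6.png",im[:,:,::-1])
a=cv2.imread('pics/side6.png');b=cv2.imread('pics/scene6.png')
cv2.imwrite('pics/k6.png',np.hstack([cv2.resize(a[160:260,300:400],(400,400)),cv2.resize(b[180:280,120:220],(400,400))]))
E
```

```text
clock: 8.93
eef_pos: [0.5174, -0.2897, 0.0702]
orientation: [0.598, 0.801, 0.0, 0.001]
contact_force: [0.5, 2.1, 5.7]
opening: 0.007
```

View pics/k6.png

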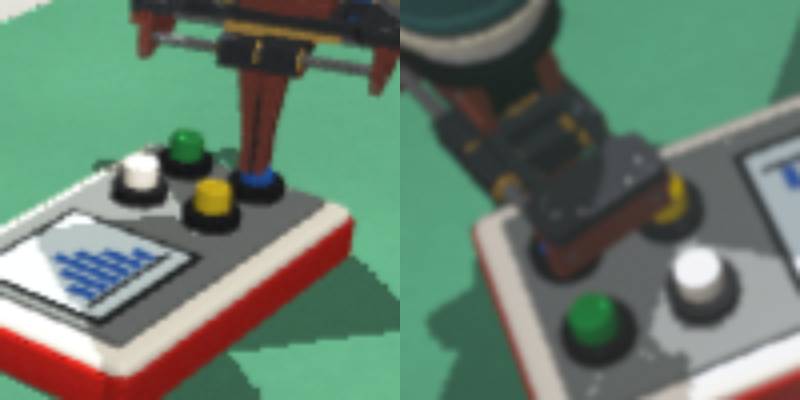

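```bash
python3 -m creep '[0,0,0.1,0,0, 0,0,0.2,0,0, 0,0,0.2,0,0]'; python3 -m creep '[0,0,-0.5,0,0, 0,0,-1.2,0,0, 0,0,-2.2,0,0, 0,0,-5,0,0, 0,0,-9,0,0, 3,0,-13,0,0, 8,0,-15,0,0, 12,0,-15,0,0, 16,0,-15,0,0, 18,0,-15,0,0, 18,0,-15,0,0, 18,0,-15,0,0]'
python3 - <<'E'
from h import *
np.set_printoptions(precision=4,suppress=True)
for n in ["side","scene","wrist"]:
    im=eyes.capture(n); cv2.imwrite(f"pics/{n}7.png",im[:,:,::-1])
print(env.get_state()['contact_force'])
b=cv2.imread('pics/scene7.png');cv2.imwrite('pics/scene7z.png',cv2.resize(b[90:300,130:450],None,fx=2.5,fy=2.5,interpolation=cv2.INTER_CUBIC))
E
```

```text
clock: 9.4
eef_pos: [0.5174, -0.2897, 0.0683]
orientation: [0.598, 0.801, 0.0, 0.001]
contact_force: [-0.5, 0.9, 6.8]
opening: 0.005
clock: 10.9
eef_pos: [0.4664, -0.1179, 0.2178]
orientation: [0.598, 0.801, -0.0, 0.0]
contact_force: [-0.3, 0.9, -0.0]
opening: 0.006
[ 0.7839 -0.705  -0.4334]
```

View pics/scene7z.png

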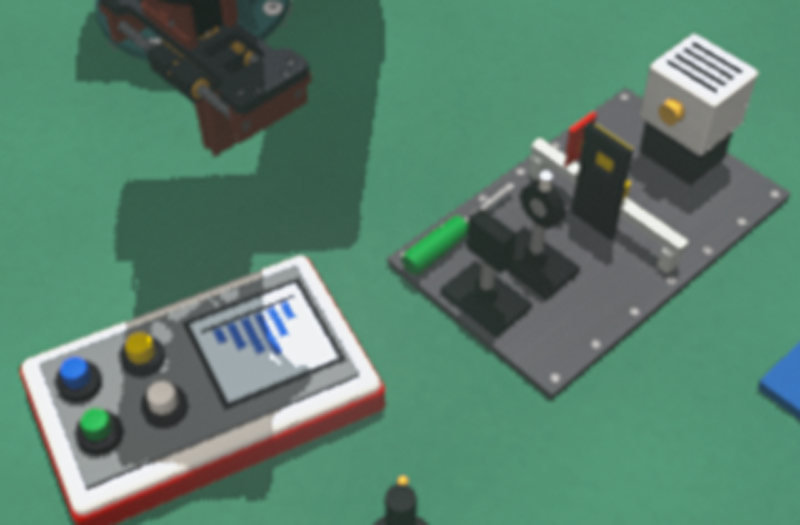

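View pics/side7.png

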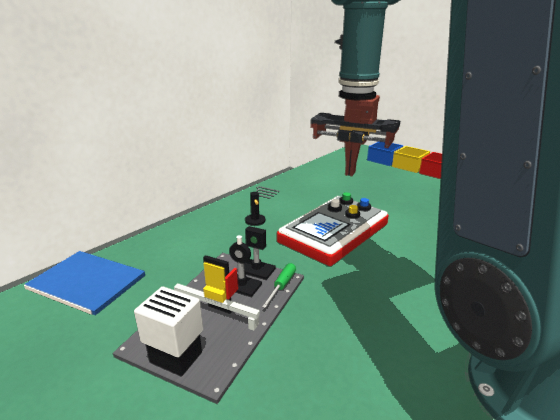

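The last pictures show the window filled with yellow, the blue key back up, the bystanders where they stood and the hand clear. I'm handing the job in.

```bash
python3 -c "
from workcell import ticket; print(ticket.job_done())"
```

```text
the job is handed in; nothing more can be done
None
```

The shutter is closed, the blue key was pressed after that and has sprung back, and the job was handed in at about 11 s of the 48 s allowed.

- **Shutter:** I pushed the red paddle away from the robot with the shut fingertips. The wrist view afterwards put the blade at about 0.0495, within 1 mm of centred. The scene picture shows the window filled with yellow.
- **Blue key:** The fingertips went down to 68.3 mm, about 9.7 mm below the key's unpressed top, at 6.8 N, which is well past the 4.5 mm that counts as pressed. The key is up again in the last pictures.
- **Everything else:** By eye, the other keys, the detector, iris, post holder and screwdriver look as they did at the start; I did not measure them again. The hand ended at 0.218 m, with only sensor noise (about 1 N) on the wrist.

No check failed. Camera estimates of the key positions agreed to about 1 mm. The scene and side rays to the window passed about 3 mm apart, so I judged the final blade position from the frame's edges in the wrist view.

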